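# Finger-test the jam jars' lids and set the unsealed jar apart

### The arm

A 7-joint arm with a two-finger parallel gripper is mounted at the origin on a cart in front of the work surface, level with it; the furniture and walls round the work are solid. World frame = base frame: x ahead of the robot, y to its left, z up, the work surface at z = 0. Lengths are in m, angles in rad, forces in N, time in s.
With the tool pointing down it reaches from about 0.4 to 0.85 m from the base axis. Payload 10.4 kg.
Tool frame: the origin (TCP) lies on the centre line of the jaws, within the pads' length; the fingertips stand 17 mm ahead of it and the grasp point (between the pads) lies 2 mm behind it; z points along the fingers, y is the line along which they close (so a half turn about z gives the same grasp; the last joint's range is limited). The gripper opens to 85 mm and grips with 20 to 120 N. Pads are 22 mm wide; open, the fingers measure 114 mm over their backs; the gripper's body (76 mm by 85 mm) begins 54 mm behind the grasp point. The pads swing forward as they close: fully open they stand 13 mm farther back than shut.
Start: joints at [1.096, 0.332, -0.065, 1.46, 0.022, 1.35, -0.088], TCP at [0.273, -0.562, 0.248] pointing down, gripper open.
Joint ranges: [-2.6, 2.6], [-0.5, 2.12], [-1.47, 1.34], [0.16, 2.42], [-1.27, 4.41], [0.06, 2.06], [-2.6, 2.6]. Speed limits (rad/s): [2.22, 2.22, 2.79, 2.79, 3.14, 3.14, 3.14].

### API

Orientations are given as a unit quaternion [x, y, z, w].
In Python, from workcell import sensors, imaging, order, spotter gives the robot as it stands. The module is installed in compiled form; this text tells all that it offers.
- The arm moves only by the shell command python3 -m inch 'ROWS' [FORCE]. ROWS is JSON, a list that holds one entry, the list of rows, each a list of 7 numbers: the shift along the tool's x, y, z in m, then the turn, a rotation vector about the tool's x, y, z in rad, then the closure, from -1 (fully open) to 1 (shut). In form: [[[x, y, z, ax, ay, az, hand], ...]]. A call has 1 to 10 rows; each row is the pose to reach, as a shift and turn from the pose commanded when the call began, along the tool's axes at that moment; what a row does not reach only later rows make up. A row lasts 1/10 s, in which the tool goes at most 50 mm and 8.59 degrees, less where a joint would pass 70% of its speed; a pose out of reach is approached as far as the arm can. A call with a gripper value outside its range is refused whole. The fingers move at their own pace and stop on an object; FORCE is the grip in N (left out, the last holds). Time passes only in rows, so rows that repeat a pose let the fingers close. It gives the time, the measured TCP pose, the force, the opening and the grip force at its end, in the units of the state.
- sensors.get_obs(): the state, without advancing time (a new reading comes with each control period).
- imaging.camera(name): name is "scene" or "top" or "wrist"; returns the picture (400x640x3 uint8, blue, green, red); there is no depth.
- imaging.calibration(name): a dict with "mtx" (3x3 intrinsics, pixels), "R" (3x3) and "t" (3): a world point X has camera coordinates R X + t; the wrist camera has in their place "tool_from_camera" (4x4, takes a point from camera to tool coordinates, whose origin is the TCP and whose axes are the flange's). Camera axes: x right, y down, z forward; pixel columns grow to the right and rows downward; lengths in m; the calibration is good to about 2 mm. The wrist camera is an equidistant fisheye: a pixel r from the principal point sees the ray r / f radians off the axis. A picture is of the moment at which its call begins: read the wrist's pose just before it. calibration takes no time and is no camera call.
- order.hand_in(): hands the job in; it is judged then, once.
Trained networks look in the newest picture that a camera, given by its name, has taken for a name from the list of things; names that differ only in an ending like _2 or _b are one class to them, and where a whole thing is asked for, a point or a joint stands for the part that bears it (a point fixed in the world has none). Each returns a list of dicts, best first, with "conf" (0 to 1); they miss things now and then, are a little off and sometimes report something else, mostly with a low value. They report only what shows in the picture. A call takes as long as a camera call. They do not tell look-alikes from the thing itself.
- spotter.look_for(label, camera): "pixel" ([column, row] in pixels, amid what is visible of it).
The state is a dict: "clock": time; "joint_pos": joint angles; "joint_velocities": joint speeds; "tau": joint torques, N m; "position": TCP position; "ee_rot": TCP orientation; "ft_force": force on the tool from outside, world axes, zero at the start; "torque": the same for the moment, N m; "grip_width": opening from 0.0 (shut) to 1.0 (fully open); "grasp_force": force on a finger pad.
Only numpy, scipy, OpenCV 4.12 (cv2) and the standard library are available. Lean on these libraries where they do the work, as an engineer would, in place of code of your own. Each camera call takes 0.05 s, during which the arm holds its last target. There are 200 camera calls.

### The job

The three jars of jam on the wooden board have cooled, and one of them has not sealed: find it by pressing lightly with the fingertips on the centre of each lid, one after another from left to right as you face the worktop, all three in turn. A sealed lid stays firm, an unsealed one gives and springs back: slide the jar with that lid back along the board, away from you, until it stands upright about a jar's width behind the row, still on the board. Only press and push, never grip or lift a jar, and leave the two sound jars and the things beside the board where they are.

Things in the scene. Friction and masses are not known exactly. Their poses are not given: they have to be found in the camera images.
- board: fixed wooden board, 240 mm (its x) by 360 mm (its y), 15 mm thick; origin at the centre of its underside, on the worktop; its x axis points away from the robot, its y axis to the left. The jars stand in a row along its y axis, some 105 mm apart, about 35 mm in front of its middle (x = -35 mm); the strip of board behind them (+x) is free
- jar_a: one of three outwardly identical squat glass jars of dark jam with a metal screw-band lid: 73 mm across, 68 mm high, about 0.37 kg; origin at the centre of its underside, z up; stands loose on the board
- jar_b: one of three outwardly identical squat glass jars of dark jam with a metal screw-band lid: 73 mm across, 68 mm high, about 0.37 kg; origin at the centre of its underside, z up; stands loose on the board
- jar_c: one of three outwardly identical squat glass jars of dark jam with a metal screw-band lid: 73 mm across, 68 mm high, about 0.37 kg; origin at the centre of its underside, z up; stands loose on the board
- jar_a_top (a point): centre of the top of jar_a's lid, 68 mm above the jar's underside: the spot to press. It is the middle of a raised, slightly domed round metal disc, 55 mm across, the highest part of the jar, inside the screw band
- jar_b_top (a point): centre of the top of jar_b's lid, 68 mm above the jar's underside: the spot to press. It is the middle of a raised, slightly domed round metal disc, 55 mm across, the highest part of the jar, inside the screw band
- jar_c_top (a point): centre of the top of jar_c's lid, 68 mm above the jar's underside: the spot to press. It is the middle of a raised, slightly domed round metal disc, 55 mm across, the highest part of the jar, inside the screw band
- lid_a (a joint): how far jar_a's lid disc is pushed in, m; 0 = as found. A sealed lid hardly moves (0.1 mm per newton); the one unsealed lid yields 0.5 mm per newton (2.5 mm at 5 N, stop at 5 mm) and springs back when released. The lids look alike; a press of 4 to 8 N tells them apart, more than 25 N dents them.
- lid_b (a joint): how far jar_b's lid disc is pushed in, m; 0 = as found. A sealed lid hardly moves (0.1 mm per newton); the one unsealed lid yields 0.5 mm per newton (2.5 mm at 5 N, stop at 5 mm) and springs back when released. The lids look alike; a press of 4 to 8 N tells them apart, more than 25 N dents them.
- lid_c (a joint): how far jar_c's lid disc is pushed in, m; 0 = as found. A sealed lid hardly moves (0.1 mm per newton); the one unsealed lid yields 0.5 mm per newton (2.5 mm at 5 N, stop at 5 mm) and springs back when released. The lids look alike; a press of 4 to 8 N tells them apart, more than 25 N dents them.
- tape_roll: roll of tape lying to the right of the board, 100 mm across, 25 mm high; bystander
- pencil: pencil lying to the right of the board, 112 mm long; bystander
- teaspoon: teaspoon lying to the left of the board, 139 mm long; bystander
- honey_jar: closed jar of honey standing on the worktop to the left of the board, 64 mm across, 97 mm high; bystander, not one of the three
Mind the look-alikes: they are no part of the job. Leave any yellow look-alike of the jar_a alone.

How it is judged:
By the outcome, as a careful person would: the job done as asked, in the order asked, and still so for the second after the job is handed in, with the robot touching nothing.
It also fails if it takes over 48 s, if anything falls off the work surface, if the arm or the gripper's body presses on something with over 40 N, if the wrist force passes 120 N, or if a joint passes its speed limit or range.

## Working session

There is one attempt and no reset: what is moved stays moved. The work goes in short steps, Python scripts to look and compute and a shell command to move; the robot and the scene stay as the last step left them, time stands still between calls to the robot, and variables do not carry over. Pictures are saved under pics/ and viewed, at most 10 in all, crops included, and the job is handed in when it is done.

```bash
mkdir -p pics
cat > h.py <<'E'
import numpy as np, cv2
from workcell import sensors, imaging, order, spotter
def ray(name,px,z):
    c=imaging.calibration(name);R=np.array(c["R"]);t=np.array(c["t"]);K=np.array(c["mtx"])
    d=R.T@np.linalg.solve(K,[px[0],px[1],1]);o=-R.T@t
    return o+d*(z-o[2])/d[2]
E
python3 - <<'E'
from h import *
np.set_printoptions(precision=4,suppress=True)
for n in ["top","scene"]:
    cv2.imwrite(f"pics/{n}0.png",imaging.camera(n))
    for l in ["jar_a_top","jar_a","honey_jar"]:
        for d in spotter.look_for(l,n): print(n,l,d,ray(n,d["pixel"],0.083 if 'top' in l else .05))
o=sensors.get_obs();print({k:np.round(v,4) for k,v in o.items()})
E
```

```text
top jar_a_top {'pixel': [304.3, 222.8], 'conf': 0.86} [0.4606 0.1102 0.083 ]
top jar_a_top {'pixel': [174.0, 230.6], 'conf': 0.65} [0.4394 0.4136 0.083 ]
top jar_a {'pixel': [396.5, 212.5], 'conf': 0.95} [ 0.4882 -0.1115  0.05  ]
top jar_a {'pixel': [170.7, 229.5], 'conf': 0.76} [0.4419 0.4322 0.05  ]
top jar_a {'pixel': [352.5, 220.4], 'conf': 0.75} [ 0.4681 -0.0051  0.05  ]
top jar_a {'pixel': [446.1, 219.1], 'conf': 0.66} [ 0.4734 -0.2315  0.05  ]
top jar_a {'pixel': [304.1, 221.2], 'conf': 0.58} [0.465  0.1117 0.05  ]
top jar_a {'pixel': [400.9, 215.7], 'conf': 0.22} [ 0.4806 -0.1221  0.05  ]
top honey_jar {'pixel': [235.3, 179.1], 'conf': 0.74} [0.5654 0.28   0.05  ]
scene jar_a_top {'pixel': [326.7, 218.2], 'conf': 0.84} [0.4493 0.1252 0.083 ]
scene jar_a_top {'pixel': [262.8, 320.4], 'conf': 0.79} [0.4214 0.4481 0.083 ]
scene jar_a {'pixel': [345.3, 193.8], 'conf': 0.94} [0.4622 0.0008 0.05  ]
scene jar_a {'pixel': [328.7, 222.2], 'conf': 0.89} [0.4501 0.1128 0.05  ]
scene jar_a {'pixel': [361.2, 169.6], 'conf': 0.77} [ 0.469  -0.1071  0.05  ]
scene jar_a {'pixel': [263.5, 319.5], 'conf': 0.56} [0.4329 0.4354 0.05  ]
scene honey_jar {'pixel': [260.4, 247.7], 'conf': 0.72} [0.5594 0.2789 0.05  ]
{'clock': np.float64(0.4), 'joint_pos': array([ 1.0964,  0.3323, -0.0647,  1.4602,  0.0216,  1.3499, -0.0885]), 'joint_velocities': array([-0.0012,  0.0001,  0.0016, -0.0027,  0.0006, -0.0007, -0.0015]), 'tau': array([ -0.0002, -62.4551,   0.0494, -39.1381,   0.0164,   0.0036,
        -0.0001]), 'position': array([ 0.2729, -0.5623,  0.2482]), 'ee_rot': array([ 0.9746,  0.224 , -0.    , -0.    ]), 'ft_force': array([-0.1916,  0.4217, -0.8937]), 'torque': array([-0.0151, -0.0357, -0.0021]), 'grasp_force': np.float64(0.0), 'grip_width': np.float64(0.9964)}
```

View pics/top0.png

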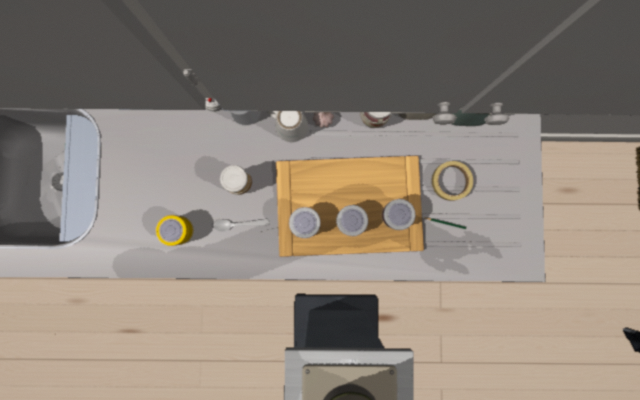

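View pics/scene0.png

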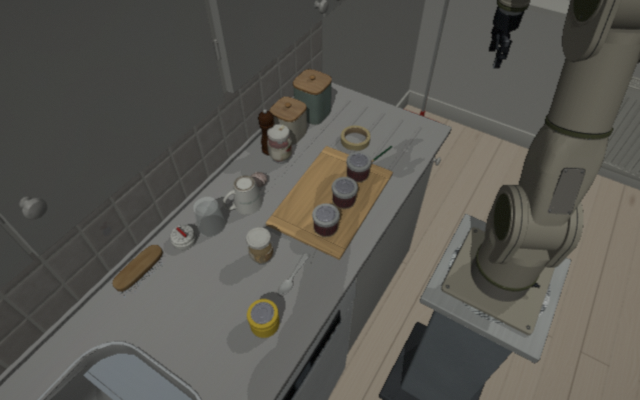

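The top view shows the three jam jars at about (304,222), (352,220) and (400,214). The yellow look-alike is at (172,230) and the honey jar at (235,179). The board is turned by about 2–3°. I'll move over the middle jar, squared to the board and with the fingers shut, for a close look.

```bash
python3 -m inch '[[[0.04,-0.04,0,0,0,0.14,1],[0.075,-0.077,0,0,0,0.28,1],[0.41,-0.424,0,0,0,0.408,1],[0.41,-0.424,0,0,0,0.408,1],[0.41,-0.424,0,0,0,0.408,1],[0.41,-0.424,0,0,0,0.408,1],[0.41,-0.424,0,0,0,0.408,1],[0.41,-0.424,0,0,0,0.408,1],[0.41,-0.424,0,0,0,0.408,1],[0.41,-0.424,0,0,0,0.408,1]]]'
python3 -c "
from workcell import imaging
print(imaging.calibration('wrist'))"
```

```text
clock: 1.4
position: [0.429, -0.0853, 0.2487]
ee_rot: [1.0, 0.022, 0.0, 0.0]
ft_force: [0.9, -0.1, -0.4]
grip_width: -0.002
grasp_force: 0.0
{'mtx': array([[309.70691629,   0.        , 317.79563961],
       [  0.        , 309.70691629, 203.1843584 ],
       [  0.        ,   0.        ,   1.        ]]), 'tool_from_camera': array([[ 7.80990027e-04, -9.55777858e-01, -2.94088552e-01,
         7.56911501e-02],
       [ 9.99999632e-01,  8.50452539e-04, -1.08314200e-04,
        -4.07549249e-04],
       [ 3.53632670e-04, -2.94088359e-01,  9.55778171e-01,
        -1.25712462e-01],
       [ 0.00000000e+00,  0.00000000e+00,  0.00000000e+00,
         1.00000000e+00]])}
```

```bash
python3 -m inch '[[[0.015,-0.04,0,0,0,0,1],[0.03,-0.08,0,0,0,0,1],[0.034,-0.084,0,0,0,0,1],[0.034,-0.084,0,0,0,0,1]]]'
cat >> h.py <<'E'
from scipy.spatial.transform import Rotation as Rot
def wray(px,z,o):
    c=imaging.calibration("wrist");K=np.array(c["mtx"]);T=np.array(c["tool_from_camera"])
    v=(np.array(px)-K[:2,2])/K[0,0];th=np.hypot(*v);d=np.r_[v/th*np.sin(th),np.cos(th)]
    R=Rot.from_quat(o["ee_rot"]).as_matrix()
    d=R@T[:3,:3]@d;p=R@T[:3,3]+o["position"]
    return p+d*(z-p[2])/d[2]
E
python3 - <<'E'
from h import *
np.set_printoptions(precision=4,suppress=True)
o=sensors.get_obs();print(o["position"],o["ee_rot"])
im=imaging.camera("wrist");cv2.imwrite("pics/w0.png",im)
for l in ["jar_a_top","jar_a"]:
    for d in spotter.look_for(l,"wrist"): print(l,d,wray(d["pixel"],.083 if 'top' in l else .05,o))
E
```

```text
clock: 1.8
position: [0.4593, -0.0008, 0.2483]
ee_rot: [1.0, 0.023, 0.0, -0.0]
ft_force: [-0.8, 0.1, -0.2]
grip_width: -0.001
grasp_force: 0.0
[ 0.4593 -0.0008  0.2483] [ 0.9997  0.0233  0.0001 -0.    ]
jar_a_top {'pixel': [41.9, 186.3], 'conf': 0.8} [0.4515 0.3684 0.083 ]
jar_a_top {'pixel': [212.4, 176.9], 'conf': 0.7} [0.4679 0.1054 0.083 ]
jar_a {'pixel': [213.7, 173.1], 'conf': 0.98} [0.4646 0.1153 0.05  ]
jar_a {'pixel': [421.4, 163.2], 'conf': 0.84} [ 0.4866 -0.113   0.05  ]
jar_a {'pixel': [41.9, 181.8], 'conf': 0.66} [0.449 0.408 0.05 ]
jar_a {'pixel': [316.9, 177.2], 'conf': 0.58} [0.4643 0.0008 0.05  ]
```

View pics/w0.png

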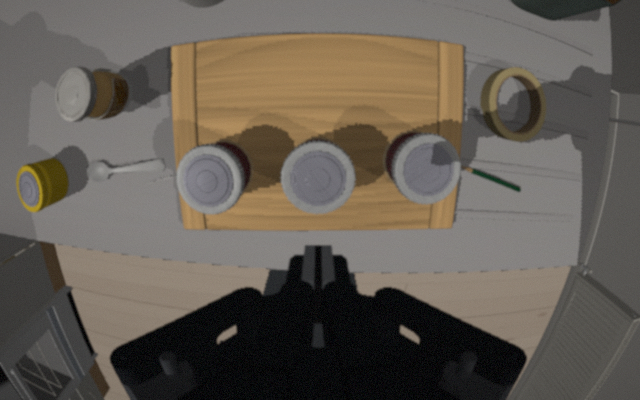

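The wrist view shows the lid centres at about (209,179), (318,177) and (426,169). The board corners are at about (172,45), (465,44), (184,230) and (457,228).

Run:
```python
from h import *
np.set_printoptions(precision=4,suppress=True)
o=sensors.get_obs()
for p in [(209,179),(318,177),(426,169)]: print(wray(p,.083,o))
for p in [(172,45),(465,44),(184,230),(457,228)]: print(wray(p,.015,o))
for p in [(304.5,223),(352,219.5),(399.5,213)]: print("top",ray("top",p,.083))
```

```text
[0.4656 0.1065 0.083 ]
[ 0.4711 -0.0026  0.083 ]
[ 0.4849 -0.1095  0.083 ]
[0.6186 0.1824 0.015 ]
[ 0.6355 -0.176   0.015 ]
[0.3789 0.1725 0.015 ]
[ 0.3971 -0.1923  0.015 ]
top [0.4601 0.1097 0.083 ]
top [ 0.4694 -0.0013  0.083 ]
top [ 0.4857 -0.1127  0.083 ]
```

```bash
python3 -m inch '[[[0.004,-0.04,0.02,0,0,0,1],[0.007,-0.075,0.05,0,0,0,1],[0.009,-0.1,0.085,0,0,0,1],[0.009,-0.109,0.115,0,0,0,1],[0.009,-0.109,0.132,0,0,0,1],[0.009,-0.109,0.136,0,0,0,1],[0.009,-0.109,0.136,0,0,0,1],[0.009,-0.109,0.136,0,0,0,1]]]'
python3 - <<'E'
from h import *
o=sensors.get_obs();print(o["position"],o["ft_force"])
cv2.imwrite("pics/w1.png",imaging.camera("wrist"))
print(spotter.look_for("jar_a_top","wrist"))
E
```

```text
clock: 2.75
position: [0.464, 0.1067, 0.1134]
ee_rot: [1.0, 0.021, 0.001, 0.0]
ft_force: [-0.6, 0.3, 0.1]
grip_width: 0.002
grasp_force: 0.0
[0.46400743 0.10673827 0.11336064] [-0.60020429  0.32440265  0.1127088 ]
[{'pixel': [304.4, 226.5], 'conf': 0.91}, {'pixel': [21.6, 221.9], 'conf': 0.79}]
```

View pics/w1.png

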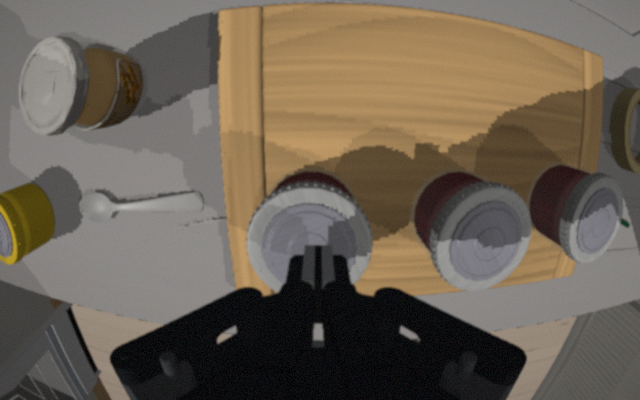

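The fingertips are over the left lid, which is centred at about (310,242). The fingertip ends are at about (318,248).

Run:
```python
from h import *
o=sensors.get_obs();print(o["position"],wray((310,242),.083,o),wray((318,249),.096,o),wray((478,243),.083,o))
```

```text
[0.46404105 0.10706782 0.11343653] [0.46912335 0.11199147 0.083     ] [0.47122098 0.1076718  0.096     ] [0.47055321 0.00983285 0.083     ]
```

```bash
python3 -m inch '[[[0.003,-0.003,0.004,0,0,0,1],[0.003,-0.003,0.008,0,0,0,1],[0.003,-0.003,0.01,0,0,0,1],[0.003,-0.003,0.011,0,0,0,1],[0.003,-0.003,0.011,0,0,0,1]]]'
```

```text
clock: 3.35
position: [0.466, 0.1106, 0.1011]
ee_rot: [1.0, 0.022, -0.0, 0.0]
ft_force: [-0.2, -0.6, -0.9]
grip_width: -0.002
grasp_force: 0.0
```

```bash
python3 -m inch '[[[0,0,0.001,0,0,0,1],[0,0,0.001,0,0,0,1]]]';python3 -m inch '[[[0,0,0.0005,0,0,0,1],[0,0,0.0005,0,0,0,1]]]'
```

```text
clock: 3.55
position: [0.4661, 0.1106, 0.1002]
ee_rot: [1.0, 0.022, -0.0, 0.0]
ft_force: [0.0, -0.4, -0.3]
grip_width: -0.0
grasp_force: 0.0
clock: 3.75
position: [0.4662, 0.1106, 0.0999]
ee_rot: [1.0, 0.022, 0.0, 0.0]
ft_force: [0.3, -0.4, 1.2]
grip_width: -0.003
grasp_force: 0.9
```

Contact is about to start, so I'll go on in half-millimetre steps.

```bash
for i in 1; do python3 -m inch '[[[0,0,0.0005,0,0,0,1],[0,0,0.0005,0,0,0,1]]]'|egrep 'pos|ft'; done;python3 -m inch '[[[0,0,0.0005,0,0,0,1],[0,0,0.0005,0,0,0,1]]]'|egrep 'pos|ft'
```

```text
position: [0.4662, 0.1106, 0.0995]
ft_force: [-1.8, 0.1, 5.1]
position: [0.4662, 0.1106, 0.0992]
ft_force: [-3.3, -1.3, 8.9]
```

Left lid: the force climbs about 11 N per mm, so it is firm and sealed. On to the middle jar.

```bash
python3 -m inch '[[[0,0,-0.01,0,0,0,1],[0,0.01,-0.02,0,0,0,1],[0,0.05,-0.02,0,0,0,1],[0,0.09,-0.02,0,0,0,1],[0,0.1115,-0.015,0,0,0,1],[0,0.1115,-0.01,0,0,0,1],[0,0.1115,-0.01,0,0,0,1]]]'
python3 - <<'E'
from h import *
o=sensors.get_obs();print(o["position"])
im=imaging.camera("wrist");cv2.imwrite("pics/w2.png",cv2.resize(im[130:330,160:480],None,fx=2,fy=2))
E
```

```text
clock: 4.85
position: [0.4707, -0.0007, 0.1086]
ee_rot: [1.0, 0.021, -0.0, -0.0]
ft_force: [-0.0, 1.2, -0.6]
grip_width: 0.001
grasp_force: 0.0
[ 0.47068274 -0.00071098  0.10857001]
```

View pics/w2.png

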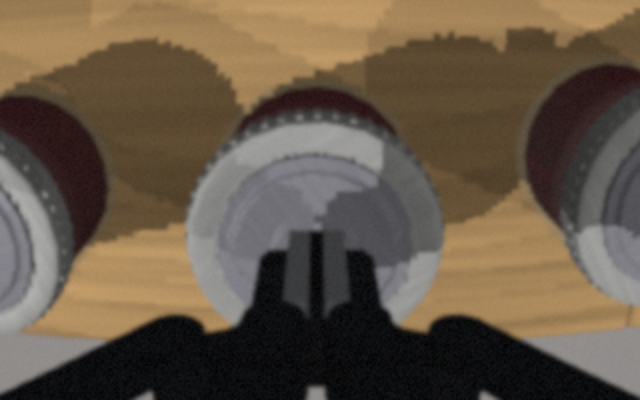

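The middle lid is centred under the fingertips, at crop column 316 against 316 for the fingers. Pressing it.

```bash
python3 -m inch '[[[0,0,0.004,0,0,0,1],[0,0,0.0075,0,0,0,1],[0,0,0.0085,0,0,0,1],[0,0,0.0085,0,0,0,1]]]'|egrep 'pos|ft'
python3 -m inch '[[[0,0,0.0005,0,0,0,1],[0,0,0.0005,0,0,0,1]]]'|egrep 'pos|ft'
python3 -m inch '[[[0,0,0.0003,0,0,0,1],[0,0,0.0003,0,0,0,1]]]'|egrep 'pos|ft'
```

```text
position: [0.4709, -0.0004, 0.1001]
ft_force: [-0.4, -0.4, -0.5]
position: [0.4711, -0.0007, 0.0999]
ft_force: [-0.2, 0.0, 0.4]
position: [0.4711, -0.0007, 0.0996]
ft_force: [0.1, 1.2, 1.7]
```

```bash
python3 -m inch '[[[0,0,0.0004,0,0,0,1],[0,0,0.0004,0,0,0,1]]]'|egrep 'pos|ft'
python3 -m inch '[[[0,0,0.0003,0,0,0,1],[0,0,0.0003,0,0,0,1]]]'|egrep 'pos|ft'
```

```text
position: [0.4711, -0.0007, 0.0992]
ft_force: [0.3, 0.4, 0.7]
position: [0.4711, -0.0007, 0.0989]
ft_force: [0.4, 1.1, 1.9]
```

```bash
python3 -m inch '[[[0,0,0.0005,0,0,0,1],[0,0,0.001,0,0,0,1],[0,0,0.001,0,0,0,1]]]'|egrep 'pos|ft'
python3 -m inch '[[[0,0,0.0005,0,0,0,1],[0,0,0.001,0,0,0,1],[0,0,0.001,0,0,0,1]]]'|egrep 'pos|ft'
python3 -m inch '[[[0,0,0.0005,0,0,0,1],[0,0,0.0005,0,0,0,1],[0,0,0.0005,0,0,0,1]]]'|egrep 'pos|ft'
```

```text
position: [0.4711, -0.0007, 0.0979]
ft_force: [0.4, 1.5, 4.6]
position: [0.4711, -0.0007, 0.097]
ft_force: [-1.5, 1.9, 6.2]
position: [0.4711, -0.0007, 0.0965]
ft_force: [-2.4, 1.9, 6.7]
```

The middle lid yields about 2 N per mm, so it is unsealed. The right jar still has to be pressed.

```bash
python3 -m inch '[[[0,0,-0.012,0,0,0,1],[0.001,0.01,-0.023,0,0,0,1],[0.005,0.05,-0.023,0,0,0,1],[0.008,0.09,-0.023,0,0,0,1],[0.009,0.1105,-0.018,0,0,0,1],[0.009,0.1105,-0.012,0,0,0,1],[0.009,0.1105,-0.012,0,0,0,1]]]'
python3 - <<'E'
from h import *
o=sensors.get_obs();print(o["position"])
im=imaging.camera("wrist");cv2.imwrite("pics/w3.png",cv2.resize(im[130:330,160:480],None,fx=2,fy=2))
E
```

```text
clock: 7.7
position: [0.4841, -0.1107, 0.1077]
ee_rot: [1.0, 0.022, -0.001, -0.0]
ft_force: [0.1, 0.7, 0.3]
grip_width: -0.001
grasp_force: 0.0
[ 0.48410642 -0.11067752  0.10770348]
```

View pics/w3.png

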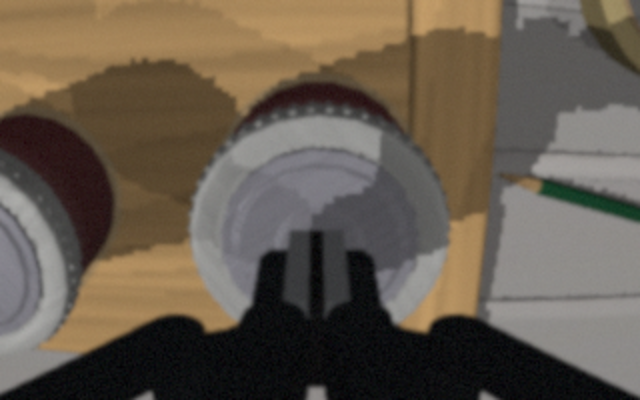

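The right lid is centred too, at crop column 320 against 316 for the fingers. Pressing it.

```bash
python3 -m inch '[[[0,0,0.004,0,0,0,1],[0,0.001,0.007,0,0,0,1],[0,0.001,0.008,0,0,0,1],[0,0.001,0.008,0,0,0,1]]]'|egrep 'pos|ft'
python3 -m inch '[[[0,0,0.0005,0,0,0,1],[0,0,0.0005,0,0,0,1]]]'|egrep 'pos|ft'
python3 -m inch '[[[0,0,0.0003,0,0,0,1],[0,0,0.0003,0,0,0,1]]]'|egrep 'pos|ft'
```

```text
position: [0.4848, -0.1114, 0.1002]
ft_force: [0.4, -0.7, -0.4]
position: [0.485, -0.1116, 0.1]
ft_force: [-0.2, 1.3, 2.3]
position: [0.485, -0.1117, 0.0997]
ft_force: [-0.8, 1.6, 3.7]
```

```bash
python3 -m inch '[[[0,0,0.0003,0,0,0,1],[0,0,0.0003,0,0,0,1]]]'|egrep 'pos|ft'
```

```text
position: [0.485, -0.1117, 0.0995]
ft_force: [-1.9, 2.0, 4.5]
```

```bash
python3 -m inch '[[[0,0,0.0002,0,0,0,1],[0,0,0.0002,0,0,0,1]]]'|egrep 'pos|ft'
python3 -m inch '[[[0,0,-0.015,0,0,0,1],[-0.01,-0.01,-0.04,0,0,0,0.06],[-0.035,-0.04,-0.05,0,0,0,0.06],[-0.065,-0.07,-0.05,0,0,0,0.06],[-0.065,-0.1,-0.05,0,0,0,0.06],[-0.065,-0.111,-0.05,0,0,0,0.06],[-0.065,-0.111,-0.05,0,0,0,0.06],[-0.065,-0.111,-0.05,0,0,0,0.06]]]'
```

```text
position: [0.485, -0.1117, 0.0993]
ft_force: [-2.4, 2.1, 6.8]
clock: 9.75
position: [0.4154, -0.0047, 0.1489]
ee_rot: [1.0, 0.022, -0.0, 0.0]
ft_force: [0.1, -0.3, 0.1]
grip_width: 0.47
grasp_force: 0.0
```

The right lid took 6.8 N over about 0.8 mm, so it is sealed. Only the middle one is unsealed. I'll lower the half-open fingers in front of it.

```bash
python3 -m inch '[[[0,-0.001,0.035,0,0,0,0.06],[0,-0.001,0.07,0,0,0,0.06],[0,-0.001,0.09,0,0,0,0.06],[0,-0.001,0.099,0,0,0,0.06],[0,-0.001,0.099,0,0,0,0.06],[0,-0.001,0.099,0,0,0,0.06]]]'
python3 - <<'E'
from h import *
im=imaging.camera("wrist");s=imaging.camera("scene")
cv2.imwrite("pics/w4.png",np.hstack([cv2.resize(im,(400,250)),cv2.resize(s[120:270,250:490],(400,250))]))
E
```

```text
clock: 10.35
position: [0.4157, -0.0031, 0.0507]
ee_rot: [1.0, 0.022, 0.0, -0.0]
ft_force: [0.1, -0.4, -0.4]
grip_width: 0.467
grasp_force: 0.0
```

View pics/w4.png

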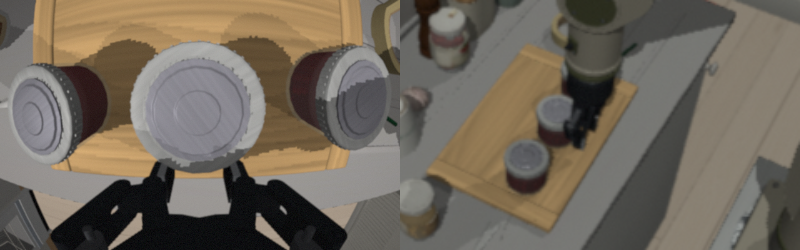

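The half-open fingers stand centred in front of the middle jar and clear of its neighbours. Pushing now.

```bash
python3 -m inch '[[[0.005,0,0,0,0,0,0.06],[0.010,0,0,0,0,0,0.06],[0.013,0,0,0,0,0,0.06],[0.016,0,0,0,0,0,0.06],[0.02,0,0,0,0,0,0.06],[0.025,0,0,0,0,0,0.06],[0.031,0,0,0,0,0,0.06],[0.037,0,0,0,0,0,0.06],[0.043,0,0,0,0,0,0.06],[0.049,0,0,0,0,0,0.06]]]'
python3 -m inch '[[[0.006,0,0,0,0,0,0.06],[0.012,0,0,0,0,0,0.06],[0.018,0,0,0,0,0,0.06],[0.024,0,0,0,0,0,0.06],[0.030,0,0,0,0,0,0.06],[0.035,0,0,0,0,0,0.06],[0.039,0,0,0,0,0,0.06],[0.041,0,0,0,0,0,0.06],[0.041,0,0,0,0,0,0.06]]]'
python3 - <<'E'
from h import *
o=sensors.get_obs();im=imaging.camera("wrist");s=imaging.camera("top")
cv2.imwrite("pics/w5.png",np.hstack([cv2.resize(im,(400,250)),cv2.resize(s[145:265,260:452],(400,250))]))
print(spotter.look_for("jar_a","top"),spotter.look_for("jar_a","wrist"))
E
```

```text
clock: 11.45
position: [0.4635, -0.0006, 0.0498]
ee_rot: [1.0, 0.022, -0.001, 0.0]
ft_force: [-5.3, -0.3, 5.1]
grip_width: 0.471
grasp_force: 3.4
clock: 12.35
position: [0.5049, 0.0012, 0.0499]
ee_rot: [1.0, 0.022, -0.0, 0.0]
ft_force: [-3.4, -0.8, 3.5]
grip_width: 0.47
grasp_force: 2.2
[{'pixel': [172.9, 231.7], 'conf': 0.91}, {'pixel': [303.4, 222.0], 'conf': 0.85}, {'pixel': [408.4, 211.4], 'conf': 0.41}] [{'pixel': [315.8, 204.3], 'conf': 0.96}, {'pixel': [115.3, 295.8], 'conf': 0.84}, {'pixel': [517.6, 285.1], 'conf': 0.81}]
```

View pics/w5.png

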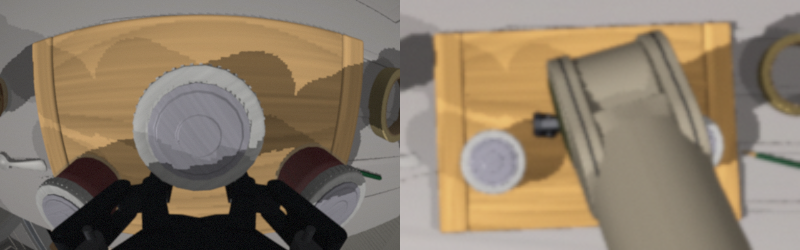

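The jar is upright behind the row, with the neighbours unmoved. Backing off and lifting away.

```bash
python3 -m inch '[[[-0.005,0,0,0,0,0,0.06],[-0.015,0,0,0,0,0,0.06],[-0.025,0,0,0,0,0,0.06],[-0.03,0,-0.02,0,0,0,0.06],[-0.03,0,-0.06,0,0,0,0.06],[-0.03,0,-0.1,0,0,0,0.06],[-0.03,0,-0.14,0,0,0,0.06],[-0.03,0,-0.18,0,0,0,0.06],[-0.03,0,-0.2,0,0,0,0.06],[-0.03,0,-0.2,0,0,0,0.06]]]'
python3 - <<'E'
from h import *
o=sensors.get_obs();im=imaging.camera("wrist");cv2.imwrite("pics/w6.png",im)
for d in spotter.look_for("jar_a","wrist")+spotter.look_for("jar_a_top","wrist"): print(d,wray(d["pixel"],.083,o))
E
```

```text
clock: 13.55
position: [0.4758, -0.0, 0.2529]
ee_rot: [1.0, 0.022, 0.003, 0.001]
ft_force: [0.4, -0.6, -0.6]
grip_width: 0.47
grasp_force: 0.0
{'pixel': [47.3, 190.2], 'conf': 0.91} [0.46360707 0.36247674 0.083     ]
{'pixel': [419.2, 180.2], 'conf': 0.81} [ 0.4902815 -0.1021645  0.083    ]
{'pixel': [316.9, 119.8], 'conf': 0.59} [0.54356767 0.00402928 0.083     ]
{'pixel': [214.0, 188.8], 'conf': 0.57} [0.47209425 0.10627831 0.083     ]
{'pixel': [309.4, 149.3], 'conf': 0.35} [0.51492796 0.00995866 0.083     ]
{'pixel': [215.7, 189.9], 'conf': 0.69} [0.47099411 0.10446064 0.083     ]
{'pixel': [44.2, 197.5], 'conf': 0.55} [0.45306833 0.37274231 0.083     ]
```

View pics/w6.png

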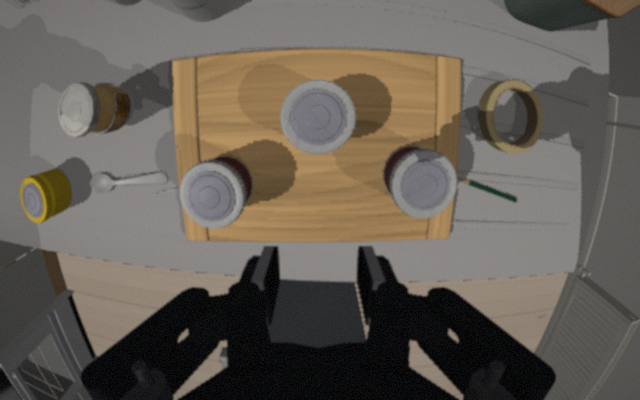

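The middle jar stands upright on the board at (318,117), about 75 mm further back. The other jars and the things beside the board are where they were.

```bash
python3 -c "
from workcell import order
print(order.hand_in())"
```

```text
the job is handed in; nothing more can be done
None
```

Job handed in: I pressed all three lids from left to right, found the middle one unsealed, and pushed that jar about 75 mm back along the board, where the last picture showed it upright with the other jars and bystanders in place.

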